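# Open the bauble drying crate with the sagging bolt and hold its gate ajar

## Task

Swing the keeper bar of the drying crate shut across the front row of baubles until it snaps home in its detent. Then take the bolt on top of the gate by its upright pull, lift it so that its nose clears the bent-up lip of the keeper while you draw it right back (do not force it against the keeper), and pull the sprung gate open about a hand's width (10 cm at its free edge). Finish while still holding the gate ajar like that in the gripper, with the keeper bar still shut; leave the mug, the paint jar and the bowl where they are.

Things in the scene. Friction and masses are not known exactly. Their poses are not given: they have to be found in the camera images.
- crate: wooden drying crate, fixed on the bench, 300 mm deep, 382 mm wide, open on top, walls 100 mm high, front posts 115 mm; baubles up to 119 mm high stand inside on slats. Origin on the bench under the middle of the shut gate (the side towards the robot). x: from the gate into the crate, y: along the shut gate towards its hinge (robot's left), z up
- keeper (a point): the steel keeper on top of the crate's front post at the gate's free (-y) end: two upright cheeks 32 mm high, 38 mm long, 16 mm apart, and between them at the gate-side end a bent-up lip 12 mm high, 8 mm thick. Point: middle of the top of the lip, 127 mm above the bench
- keeper_bar (a joint): swing (rad) of the keeper bar, a level round steel bar 14 mm thick, 356 mm long, axis 130 mm above the bench. 0 = shut, pointing along the crate's -y, 50 mm behind the gate; grows as it swings back: it points along (sin q, -cos q) in the crate's x, y. Starts 0.5 to 0.9; stays where left. In the last 0.07 rad its end rides over a sprung ball to its stop at 0: up to 6 N at the handle
- keeper_bar_hinge (a point): a point on the bar's upright pivot axis, at the height of the bar's axis (130 mm)
- bar_handle (a point): point to grip on the bar's upright wooden handle peg, a cylinder 16 mm across that rises from the bar to 62 mm above its axis, 140 mm from the pivot; this point is on the peg's axis, 14 mm below its top, 178 mm above the bench
- gate (a joint): swing (rad) of the gate about the upright hinge at its +y end: 0 = shut, grows as the free (-y) end swings towards the robot, up to 1.2. The free edge is 300 mm from the hinge: 10 cm open is about 0.33. A spring always pulls it shut, 0.6 N m when ajar (3 to 4 N at the pull); it swings shut when let go
- gate_hinge (a point): a point on the upright hinge axis of the gate, 135 mm above the bench
- gate_leaf: the wooden gate leaf, 294 mm wide, 22 mm thick, top 115 mm above the bench, with two steel staples on top, 163 mm high, that guide the bolt. When shut its frame equals that of the crate; it turns with the gate about the hinge, which lies at y = 155 mm of it
- bolt (a joint): travel of the bolt along the gate towards the hinge (+y of the gate leaf), in m: 0 to 0.005 at the start (nose in the keeper), 0.05 = fully drawn; the nose is out of the keeper from about 0.027 on. About 1 N of friction, stays where left
- bolt_lift (a joint): rise (m) of the bolt in its worn, over-tall staples: 0 = sagged (falls back there by its weight, 2 N), 0.016 = end of its slack. Sagged, its turned-down nose catches behind the keeper's lip; it passes over when raised 0.009 or more while drawn from 0.005 to 0.027. Even fully raised, the cheeks hold the nose until it is drawn out
- bolt_grip (a point): point to grip on the bolt's upright pull, a steel cylinder 16 mm across standing on the 12 mm bolt rod; this point is on its axis, 12 mm below its top, 183 mm above the bench when sagged. When shut it stands about 70 mm to the -y side of the crate's origin, over the gate
- mug: white mug, 76 mm across, 90 mm high, standing to the -y side of the crate; origin under its middle; leave it
- paint_jar: jar of paint, 56 mm across, 60 mm high, on the same side, further back; origin under its middle; leave it
- glitter_bowl: shallow plastic bowl, 130 mm across, 60 mm high, on the +y side of the crate; origin under its middle; leave it

How it is judged:
On the way, in this order (a step that is already met when the one before it is completed fails the run):
1. the keeper bar is shut in its detent, the bolt still in its keeper and the gate shut (value of joint keeper_bar below 0.02 rad and value of joint bolt below 0.015 m and value of joint gate below 0.05 rad), for 0.2 s.
2. the bolt's nose passes over the keeper's lip, the bolt raised (value of joint bolt between 0.008 and 0.026 m and value of joint bolt_lift above 0.007 m), for 0.05 s.
3. the bolt is drawn out of its keeper (value of joint bolt above 0.027 m), for 0.1 s.
At the end, for the whole second after the job is handed in: The gripper's fingers hold the gate (or its bolt pull) still with over 1 N, 0.2 to 0.5 rad open (6 to 15 cm at its free edge), the bolt drawn at least 22 mm, the keeper bar within 0.025 rad of shut (value of joint gate between 0.2 and 0.5 rad and velocity of joint gate between -0.05 and 0.05 rad/s and contact force between the fingers and gate_leaf above 1 N and value of joint bolt above 0.022 m and value of joint keeper_bar below 0.025 rad); the arm keeps its last pose, push and grip.
It fails at once if the mug, jar or bowl is shifted more than 20 mm (distance of any of mug, paint_jar, glitter_bowl from where it was at the start of the episode above 0.02 m).
It fails at once if the bolt is forced against its keeper with over 35 N (contact force between gate_leaf and crate above 35 N).
It also fails if it takes over 48 s, if anything falls off the work surface, if the arm or the gripper's body presses on something with over 40 N, if the wrist force passes 120 N, or if a joint passes its speed limit or range.

## Robot

A 7-joint arm with a two-finger parallel gripper is mounted at the origin on the work surface. World frame = base frame: x ahead of the robot, y to its left, z up, the work surface at z = 0. Lengths are in m, angles in rad, forces in N, time in s.
With the tool pointing down it reaches from about 0.425 to 0.875 m from the base axis. Payload 4.7 kg.
Tool frame: the origin (TCP) lies midway between the tips of the shut fingers; the grasp point (between the pads) lies 19 mm behind it; z points along the fingers, y is the line along which they close (so a half turn about z gives the same grasp; the last joint's range is limited). The gripper opens to 87 mm and grips with 3 to 60 N. Pads are 19 mm wide; open, the fingers measure 117 mm over their backs; the gripper's body (75 mm by 190 mm) begins 51 mm behind the grasp point.
Start: joints at [1.309, 0.321, -0.07, 1.45, 0.023, 1.371, -0.057], TCP at [0.177, -0.625, 0.223] pointing down, gripper open.
Joint ranges: [-2.86, 2.86], [-0.3, 2.09], [-1.38, 1.24], [0.06, 2.45], [-1.56, 4.7], [0.09, 2.05], [-2.69, 2.69]. Speed limits (rad/s): [2.57, 2.57, 3.14, 3.14, 3.14, 3.14, 3.14].

## Interface

Orientations are given as a rotation vector (axis times angle).
In Python, from bench import ctrl gives the robot as it stands. The module is installed in compiled form; this text tells all that it offers.
- The arm moves only by the shell command python3 -m handwheel 'ROWS' [FORCE]. ROWS is JSON, a list of rows, each a list of 7 numbers: the finger opening in m, from 0 to 0.087, then the shift along the tool's x, y, z in m, then the turn, a rotation vector about the tool's x, y, z in degrees. A call has 1 to 12 rows; each row shifts and turns the commanded pose from where the row before left it, along the tool's axes as they then stand; what a row does not reach is not made up. A row lasts 1/8 s, in which the tool goes at most 62.5 mm and 10.7 degrees, less where a joint would pass 70% of its speed; a pose out of reach is approached as far as the arm can. A call is refused whole if a number of a shift passes 0.0625 or a number of a turn 10.7, either way. A call with a gripper value outside its range is refused whole. The fingers move at their own pace and stop on an object; FORCE is the grip in N (left out, the last holds). Time passes only in rows, so rows that do not move let the fingers close. It gives the time, the measured TCP pose, the force, the opening and the grip force at its end, in the units of the state.
- ctrl.get_state(): the state, without advancing time (a new reading comes with each control period).
- ctrl.get_image(name): name is "scene" or "top"; returns (picture, depth): 480x640x3 uint8, blue, green, red; 480x640 float32, m along the optical axis (not along the pixel's ray), 0 where there is no reading.
- ctrl.camera_info(name): a dict with "intrinsics" (3x3 intrinsics, pixels), "D" ([k1, k2, p1, p2, k3] as OpenCV has them; the pictures are not rectified), "R" (3x3) and "t" (3): a world point X has camera coordinates R X + t. Camera axes: x right, y down, z forward; pixel columns grow to the right and rows downward; lengths in m; the calibration is good to about 2 mm. A picture is of the moment at which its call begins. camera_info takes no time and is no camera call.
- ctrl.close_job(): hands the job in; it is judged then, once.
The state is a dict: "time": time; "joint_positions": joint angles; "qd": joint speeds; "joint_torque": joint torques, N m; "position": TCP position; "tool_rot": TCP orientation; "ft_force": force on the tool from outside, world axes, zero at the start; "torque": the same for the moment, N m; "grip_width": opening from 0.0 (shut) to 1.0 (fully open); "grip_force": force on a finger pad.
Only numpy, scipy, OpenCV 4.12 (cv2) and the standard library are available. Lean on these libraries where they do the work, as an engineer would, in place of code of your own. Each camera call takes 0.05 s, during which the arm holds its last target. There are 200 camera calls.

## Working session

There is one attempt and no reset: what is moved stays moved. The work goes in short steps, Python scripts to look and compute and a shell command to move; the robot and the scene stay as the last step left them, time stands still between calls to the robot, and variables do not carry over. Pictures are saved under pics/ and viewed, at most 10 in all, crops included, and the job is handed in when it is done.

```bash
mkdir -p pics
cat > h.py <<'E'
import numpy as np, cv2
from bench import ctrl
from scipy.spatial.transform import Rotation as R
def snap(n,tag):
    im,d=ctrl.get_image(n); cv2.imwrite(f'pics/{tag}.png',im); np.save(f'pics/{tag}.npy',d); return im,d
def ray(n,u,v):
    c=ctrl.camera_info(n);K=np.array(c['intrinsics']);D=np.array(c['D']);Rm=np.array(c['R']);t=np.array(c['t'])
    p=cv2.undistortPoints(np.array([[[u,v]]],float),K,D)[0,0]
    return -Rm.T@t, Rm.T@np.array([p[0],p[1],1.]),
def at_z(n,u,v,z):
    o,r=ray(n,u,v); return o+r*(z-o[2])/r[2]
def at_d(n,u,v,d):
    o,r=ray(n,u,v); return o+r*d
def st():
    s=ctrl.get_state(); print({k:np.round(s[k],4).tolist() for k in ['time','position','tool_rot','ft_force','grip_width','grip_force']}); print(R.from_rotvec(s['tool_rot']).as_matrix().round(3)); return s
E
python3 - <<'E'
from h import *
st()
for n in ['scene','top']:
    snap(n,n+'0'); c=ctrl.camera_info(n); print(n,ray(n,320,240))
E
```

```text
{'time': 0.0, 'position': [0.1768, -0.6249, 0.2214], 'tool_rot': [-3.1099, -0.4316, 0.0006], 'ft_force': [-0.4464, -0.0334, -0.2197], 'grip_width': 0.9978, 'grip_force': 0.0}
[[ 0.962  0.272 -0.001]
 [ 0.272 -0.962  0.002]
 [-0.    -0.002 -1.   ]]
scene (array([ 0.84917843, -0.50299156,  1.0545733 ]), array([-0.25974895,  0.45531847, -0.85169992]))
top (array([0.46562588, 0.01468121, 1.26300083]), array([ 0.08138931, -0.00217516, -0.99683334]))
```

View pics/top0.png

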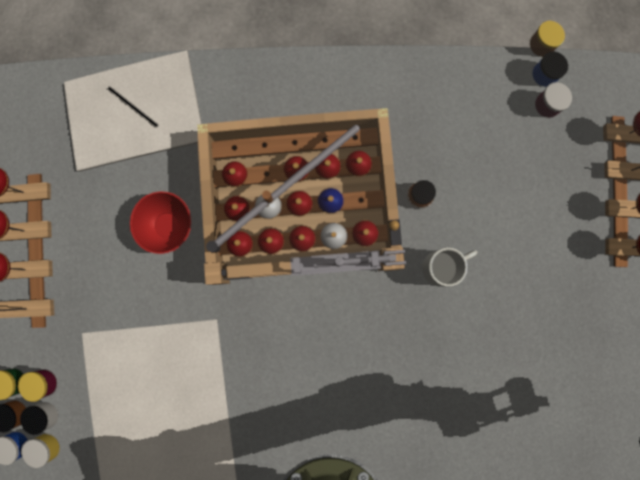

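View pics/scene0.png

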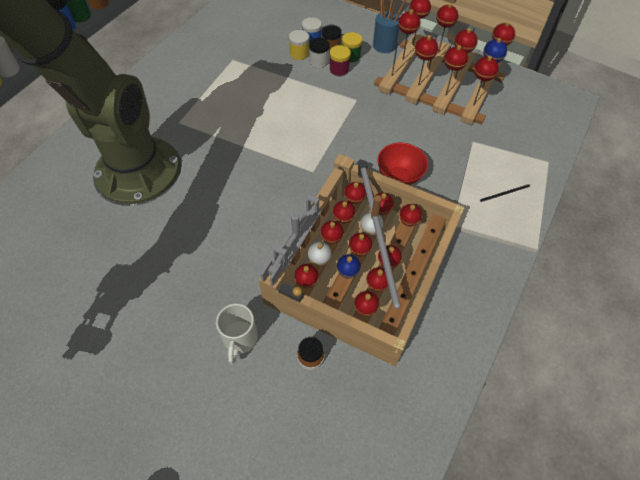

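The top view shows the crate at about u 200–400, v 110–280. The bar runs from its pivot at (220,243) to (357,128), and the bolt is at v≈262. The mug is at (448,267), the jar at (422,193) and the bowl at (160,222). I'll enlarge both views.

Run:
```python
import cv2
a=cv2.imread('pics/top0.png')[100:295,190:410]; cv2.imwrite('pics/topc.png',cv2.resize(a[90:,:],None,fx=3.6,fy=3.6,interpolation=cv2.INTER_CUBIC))
a=cv2.imread('pics/scene0.png')[150:310,255:415]; cv2.imwrite('pics/scc.png',cv2.resize(a,(600,600),interpolation=cv2.INTER_CUBIC))
```

```text
(no output)
```

View pics/topc.png

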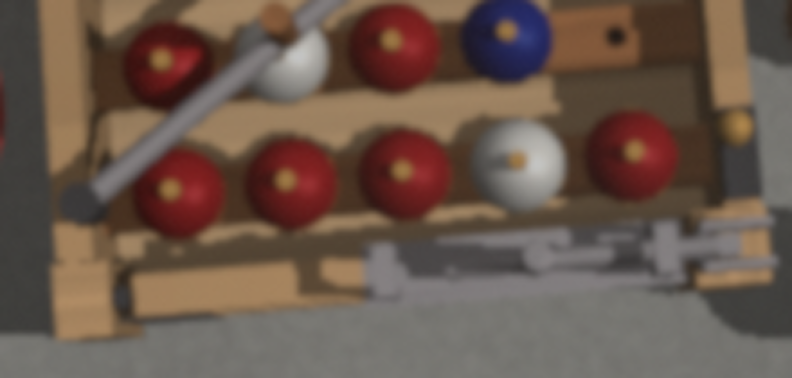

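View pics/scc.png

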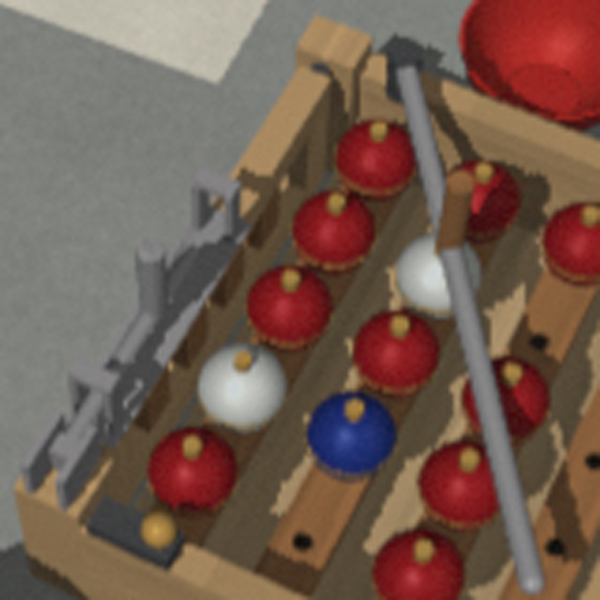

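The crop gives these positions as (top view px; scene view px):
- Bar pivot: (213,246); (363,166)
- Peg top: (267,195.5); (377.7,198)
- Pull top: (340,259.5); (295,217)

The bar tip and crate corners are visible too, so I'll triangulate.

```bash
cat >> h.py <<'E'
def tri(a,b):
    (o1,r1),(o2,r2)=ray('top',*a),ray('scene',*b)
    A=np.stack([r1,-r2],1); s=np.linalg.lstsq(A,o2-o1,rcond=None)[0]
    p,q=o1+s[0]*r1,o2+s[1]*r2; return (p+q)/2,np.linalg.norm(p-q)
E
python3 - <<'E'
from h import *
T=lambda x,y:(190+x/3.6,190+y/3.6); S=lambda x,y:(255+x*.26667,150+y*.26667)
for n,a,b,z in [('pivot',T(83,200),S(403,58),.137),('peg',T(277,17),S(460,180),.192),('pull',T(540,252),S(150,250),.195),('ball',T(737,126),S(158,528),.13)]:
    p,e=tri(a,b); print(n,p.round(4),round(e,4),'topz',at_z('top',*a,z).round(4),'scz',at_z('scene',*b,z).round(4))
print('tip',at_z('top',357,128,.13),at_z('scene',*S(533,585),.13))
# crate front posts top corners z=.115, gate
for n,c in [('FLpost nearL',(58,338)),('FLpost nearR',(113,335)),('gateL',(133,319)),('gateR',(690,291)),('FRpost',(772,282))]: print(n,at_z('top',*T(*c),.115).round(4))
# point cloud from depth, above 0.17 in crate region
for n in ['top','scene']:
    d=np.load(f'pics/{n}0.npy'); vv,uu=np.nonzero(d>0)
    c=ctrl.camera_info(n);K=np.array(c['intrinsics']);Rm=np.array(c['R']);t=np.array(c['t'])
    p=cv2.undistortPoints(np.stack([uu,vv],1)[:,None].astype(float),K,np.array(c['D']))[:,0]
    P=(np.c_[p,np.ones(len(p))]*d[vv,uu][:,None]-t)@Rm
    m=(P[:,0]>.45)&(P[:,0]<.95)&(abs(P[:,1])<.3)&(P[:,2]>.178)&(P[:,2]<.205)
    for k in P[m][np.argsort(P[m][:,1])][::3]: print(n,k.round(3))
E
```

```text
pivot [0.5505 0.2144 0.1349] 0.001 topz [0.5507 0.2143 0.137 ] scz [0.5508 0.2124 0.137 ]
peg [0.637  0.1066 0.1938] 0.0014 topz [0.6367 0.1063 0.192 ] scz [0.6371 0.1083 0.192 ]
pull [ 0.5163 -0.0225  0.1967] 0.0004 topz [ 0.5166 -0.0225  0.195 ] scz [ 0.5155 -0.0217  0.195 ]
ball [ 0.5854 -0.1308  0.1206] 0.001 topz [ 0.584  -0.1299  0.13  ] scz [ 0.5885 -0.1343  0.13  ]
tip [ 0.7737294  -0.06340812  0.13      ] [ 0.7747735  -0.06219893  0.13      ]
FLpost nearL [0.4789 0.2321 0.115 ]
FLpost nearR [0.4801 0.2024 0.115 ]
gateL [0.4884 0.1916 0.115 ]
gateR [ 0.4982 -0.1043  0.115 ]
FRpost [ 0.5021 -0.1482  0.115 ]
top [ 0.516 -0.028  0.195]
top [ 0.516 -0.026  0.195]
top [ 0.52  -0.024  0.193]
top [ 0.513 -0.024  0.194]
top [ 0.509 -0.024  0.194]
top [ 0.522 -0.023  0.195]
top [ 0.515 -0.022  0.194]
top [ 0.509 -0.022  0.197]
top [ 0.522 -0.021  0.192]
top [ 0.52  -0.021  0.196]
top [ 0.511 -0.021  0.193]
top [ 0.524 -0.019  0.194]
top [ 0.52  -0.019  0.195]
top [ 0.51  -0.019  0.194]
top [ 0.522 -0.017  0.195]
top [ 0.515 -0.017  0.194]
top [ 0.51  -0.017  0.195]
top [ 0.522 -0.015 
[... 1162 characters left out ...]
 -0.019  0.198]
scene [ 0.513 -0.018  0.195]
scene [ 0.515 -0.016  0.197]
scene [ 0.518 -0.014  0.193]
scene [0.638 0.099 0.19 ]
scene [0.635 0.099 0.194]
scene [0.639 0.1   0.179]
scene [0.641 0.1   0.18 ]
scene [0.633 0.1   0.188]
scene [0.64  0.101 0.189]
scene [0.631 0.101 0.179]
scene [0.64  0.102 0.181]
scene [0.639 0.102 0.189]
scene [0.63  0.103 0.18 ]
scene [0.643 0.103 0.195]
scene [0.641 0.103 0.183]
scene [0.638 0.104 0.191]
scene [0.643 0.105 0.186]
scene [0.63  0.106 0.193]
scene [0.645 0.106 0.179]
scene [0.634 0.107 0.195]
scene [0.643 0.108 0.192]
scene [0.637 0.109 0.195]
scene [0.63  0.11  0.192]
scene [0.644 0.111 0.19 ]
scene [0.641 0.112 0.191]
scene [0.635 0.114 0.191]
```

```bash
python3 -m handwheel '[[0.087,0,0,-0.03,0,0,6.15],[0.087,0,0,-0.03,0,0,6.15],[0.087,0.028,-0.039,0,0,0,0],[0.087,0.028,-0.039,0,0,0,0],[0.087,0.028,-0.039,0,0,0,0],[0.087,0.028,-0.039,0,0,0,0],[0.087,0.028,-0.039,0,0,0,0],[0.087,0.028,-0.039,0,0,0,0],[0.087,0.028,-0.039,0,0,0,0],[0.087,0.028,-0.039,0,0,0,0],[0.087,0.028,-0.039,0,0,0,0]]' 40
python3 -c "
from h import *
s=st()"
```

```text
time: 1.48
position: [0.4075, -0.2582, 0.2823]
tool_rot: [3.14, 0.096, -0.001]
ft_force: [1.3, 0.2, 0.0]
grip_width: 1.0
grip_force: 0.0
{'time': 1.475, 'position': [0.4075, -0.2582, 0.2823], 'tool_rot': [3.1401, 0.0959, -0.0006], 'ft_force': [1.3123, 0.1957, 0.0446], 'grip_width': 1.0004, 'grip_force': 0.0}
[[ 0.998  0.061 -0.   ]
 [ 0.061 -0.998 -0.   ]
 [-0.     0.    -1.   ]]
```

```bash
python3 -m handwheel '[[0.087,0.028,-0.039,0,0,0,0],[0.087,0.028,-0.039,0,0,0,0],[0.087,0.028,-0.039,0,0,0,0],[0.087,0.028,-0.039,0,0,0,0],[0.087,0.028,-0.039,0,0,0,0],[0.087,0.028,-0.039,0,0,0,0],[0.087,0.028,-0.039,0,0,0,0],[0.087,0.028,-0.039,0,0,0,0],[0.087,0.0273,-0.0385,0,0,0,0],[0.087,0,0,0.04,0,0,0],[0.087,0,0,0.04,0,0,0],[0.087,0,0,0.025,0,0,0]]'
python3 -m handwheel '[[0.087,0,0,0.018,0,0,0],[0.02,0,0,0,0,0,0],[0.0,0,0,0,0,0,0],[0.0,0,0,0,0,0,0],[0.0,0,0,0,0,0,0],[0.0,0,0,0,0,0,0]]' 30
python3 -c "
from h import *
snap('scene','s1')"
```

```text
time: 2.98
position: [0.6352, 0.1051, 0.1745]
tool_rot: [3.14, 0.097, -0.006]
ft_force: [-1.1, -0.1, -0.3]
grip_width: 0.999
grip_force: 0.0
time: 3.72
position: [0.6367, 0.1055, 0.1599]
tool_rot: [3.14, 0.096, 0.001]
ft_force: [-0.2, 0.7, 0.4]
grip_width: 0.515
grip_force: 0.0
```

Fingers still closing.

```bash
python3 -m handwheel '[[0.0,0,0,0,0,0,0],[0.0,0,0,0,0,0,0],[0.0,0,0,0,0,0,0],[0.0,0,0,0,0,0,0],[0.0,0,0,0,0,0,0]]' 30
python3 - <<'E'
import numpy as np
c=np.array([.5505,.2143]);p=np.array([.6367,.1055]);ex=np.array([.998,.061]);ey=np.array([.061,-.998])
r=.14;d=p-c;q0=np.arctan2(d@ex,d@ey);print(q0,np.linalg.norm(d))
last=None
for q in np.linspace(q0,-0.01,12):
    v=r*np.array([np.sin(q),np.cos(q)])
    if last is not None: print(round(q,3),(v-last).round(4))
    last=v
E
```

```text
time: 4.4
position: [0.6355, 0.1072, 0.1594]
tool_rot: [-3.138, -0.098, 0.003]
ft_force: [-3.6, 3.2, 1.0]
grip_width: 0.178
grip_force: 30.0
0.6089692063128567 0.13880878934707272
0.553 [-0.0066  0.0043]
0.496 [-0.0068  0.0039]
0.44 [-0.007   0.0036]
0.384 [-0.0072  0.0032]
0.328 [-0.0074  0.0027]
0.271 [-0.0075  0.0023]
0.215 [-0.0076  0.0019]
0.159 [-0.0077  0.0015]
0.103 [-0.0078  0.001 ]
0.046 [-0.0079  0.0006]
-0.01 [-0.0079  0.0001]
```

```bash
python3 -m handwheel '[[0,-0.0066,0.0043,0,0,0,0],[0,-0.0068,0.0039,0,0,0,0],[0,-0.007,0.0036,0,0,0,0],[0,-0.0072,0.0032,0,0,0,0],[0,-0.0074,0.0027,0,0,0,0],[0,-0.0075,0.0023,0,0,0,0],[0,-0.0076,0.0019,0,0,0,0],[0,-0.0077,0.0015,0,0,0,0],[0,0,0,0,0,0,0]]'
python3 -m handwheel '[[0,-0.0078,0.001,0,0,0,0],[0,-0.004,0.0004,0,0,0,0],[0,-0.004,0.0003,0,0,0,0],[0,-0.004,0,0,0,0,0],[0,-0.004,0,0,0,0,0],[0,0,0,0,0,0,0],[0,0,0,0,0,0,0]]'
```

```text
time: 5.52
position: [0.5801, 0.08, 0.1594]
tool_rot: [-3.138, -0.096, -0.002]
ft_force: [0.0, 6.3, -2.4]
grip_width: 0.175
grip_force: 30.0
time: 6.4
position: [0.5614, 0.0775, 0.1596]
tool_rot: [-3.135, -0.096, -0.019]
ft_force: [14.2, 8.1, -13.2]
grip_width: 0.172
grip_force: 30.0
```

Run:
```python
from h import *
a,_=snap('scene','s2'); b,_=snap('top','t2')
x=cv2.resize(a[150:310,245:405],(400,400),interpolation=cv2.INTER_CUBIC); y=cv2.resize(b[170:290,290:410],(400,400),interpolation=cv2.INTER_CUBIC)
cv2.imwrite('pics/c2.png',np.hstack([x,y]))
```

```text
(no output)
```

View pics/c2.png

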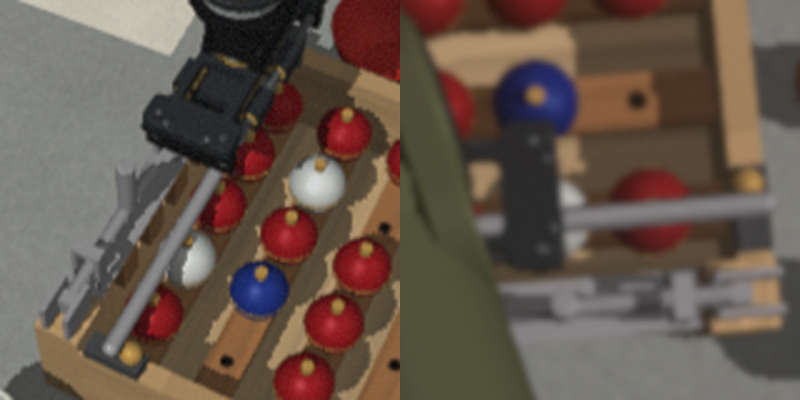

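The bar tip is past the brass ball, at top (401,230.6) and scene (289.8,290). I'll check its angle.

Run:
```python
from h import *
for n,u,v in [('top',401,230.6),('scene',289.8,289.5)]:
    p=at_z(n,u,v,.132); d=p[:2]-[.5505,.2143]; print(p.round(4),np.linalg.norm(d),d@[.998,.061]/np.linalg.norm(d))
# parallelism: gate-line edges in top: staple plate front edge; bar mid vs tip
a=at_z('top',290+170*.3,170+213*.3,.137);b=at_z('top',290+365*.3,170+202*.3,.137);d=(b-a)[:2];print('bar dir yaw',np.arctan2(d[0],-d[1]))
```

```text
[ 0.5729 -0.1413  0.132 ] 0.3563108305882365 0.001976748529753163
[ 0.575  -0.1401  0.132 ] 0.35528538896372824 0.007915783556610186
bar dir yaw 0.038057464956238865
```

```bash
python3 -m handwheel '[[0,-0.003,-0.002,0,0,0,0],[0,-0.003,0,0,0,0,0],[0,0,0,0,0,0,0],[0,0,0,0,0,0,0]]'
```

```text
time: 7.0
position: [0.5604, 0.0774, 0.1599]
tool_rot: [-3.136, -0.094, -0.036]
ft_force: [28.3, 5.7, -22.1]
grip_width: 0.172
grip_force: 30.0
```

```bash
python3 -m handwheel '[[0,0.003,0,0,0,0,0],[0,0.002,0,0,0,0,0],[0.06,0,0,0,0,0,0],[0.06,0,0,0,0,0,0],[0.06,0,0,0,0,0,0],[0.06,0,0,0,0,0,0],[0.06,0,0,-0.02,0,0,0],[0.06,0,0,-0.04,0,0,0],[0.06,0,0,-0.02,0,0,0],[0.06,0,0,0,0,0,0]]'
python3 - <<'E'
from h import *
s=st(); d=np.array([.5163,-.022])-s['position'][:2]; M=R.from_rotvec(s['tool_rot']).as_matrix(); print(d@M[:2,:2])
E
```

```text
time: 8.25
position: [0.5568, 0.0778, 0.2425]
tool_rot: [3.14, 0.096, 0.008]
ft_force: [0.6, 0.2, -0.8]
grip_width: 0.693
grip_force: 0.0
{'time': 8.25, 'position': [0.5568, 0.0778, 0.2425], 'tool_rot': [3.1398, 0.0961, 0.0079], 'ft_force': [0.6332, 0.2297, -0.7571], 'grip_width': 0.6929, 'grip_force': 0.0}
[[ 0.998  0.061  0.005]
 [ 0.061 -0.998 -0.   ]
 [ 0.005  0.    -1.   ]]
[-0.04657477  0.0971649 ]
```

```bash
python3 -m handwheel '[[0.06,-0.0233,0.0486,0,0,0,0],[0.06,-0.0233,0.0486,0,0,0,0],[0.06,0,0,0.03,0,0,0],[0.06,0,0,0.03,0,0,0],[0.06,0,0,0.0185,0,0,0],[0.06,0,0,0,0,0,0],[0.06,0,0,0,0,0,0]]'
python3 - <<'E'
from h import *
a,_=snap('scene','s3'); b,_=snap('top','t3')
x=cv2.resize(a[150:310,245:405],(400,400),interpolation=cv2.INTER_CUBIC); y=cv2.resize(b[170:290,290:410],(400,400),interpolation=cv2.INTER_CUBIC)
cv2.imwrite('pics/c3.png',np.hstack([x,y]))
E
```

```text
time: 9.12
position: [0.5156, -0.0222, 0.1619]
tool_rot: [3.14, 0.097, 0.002]
ft_force: [0.1, 0.8, -0.1]
grip_width: 0.689
grip_force: 0.0
```

View pics/c3.png

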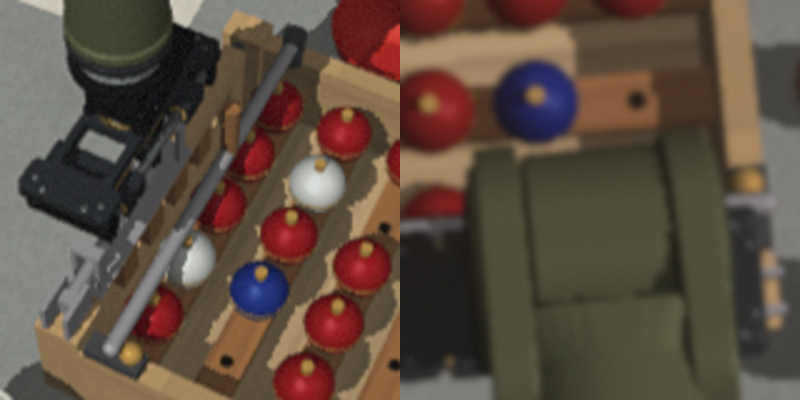

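The bar is still shut, with its tip at the same pixel in front of the ball, and the gripper is over the pull. Next I'll grip the pull.

```bash
python3 -m handwheel '[[0,0,0,0,0,0,0],[0,0,0,0,0,0,0],[0,0,0,0,0,0,0],[0,0,0,0,0,0,0],[0,0,0,0,0,0,0],[0,0,0,0,0,0,0],[0,0,0,0,0,0,0]]' 35
python3 -m handwheel '[[0,0,0,-0.004,0,0,0],[0,0,0,-0.004,0,0,0],[0,0,0,-0.004,0,0,0],[0,0,0,-0.001,0,0,0],[0,0,0,0,0,0,0],[0,0,0,0,0,0,0]]'
```

```text
time: 10.1
position: [0.5149, -0.0223, 0.161]
tool_rot: [-3.14, -0.096, 0.0]
ft_force: [-0.4, 0.3, 1.0]
grip_width: 0.177
grip_force: 35.0
time: 10.85
position: [0.5148, -0.0225, 0.1739]
tool_rot: [-3.14, -0.096, 0.0]
ft_force: [-0.3, 1.1, -2.3]
grip_width: 0.171
grip_force: 35.0
```

The bolt rose 12.9 mm and the tool carries about its 2 N weight, so it is raised. Now I'll draw it along tool −y.

```bash
python3 -m handwheel '[[0,0,-0.004,0,0,0,0],[0,0,-0.004,0,0,0,0],[0,0,0,0,0,0,0]]'
python3 -m handwheel '[[0,0,-0.005,0,0,0,0],[0,0,-0.005,0,0,0,0],[0,0,-0.005,0,0,0,0],[0,0,-0.005,0,0,0,0],[0,0,-0.005,0,0,0,0],[0,0,-0.005,0,0,0,0],[0,0,-0.005,0,0,0,0],[0,0,0,0,0,0,0],[0,0,0,0,0,0,0]]'
```

```text
time: 11.22
position: [0.5143, -0.0141, 0.174]
tool_rot: [-3.14, -0.097, 0.0]
ft_force: [-0.1, -0.3, -1.2]
grip_width: 0.173
grip_force: 35.0
time: 12.35
position: [0.512, 0.0213, 0.174]
tool_rot: [-3.139, -0.097, 0.001]
ft_force: [-2.0, 2.1, -1.7]
grip_width: 0.173
grip_force: 35.0
```

```bash
python3 -m handwheel '[[0,-0.0059,-0.0001,0,0,0,1.9],[0,-0.0059,-0.0001,0,0,0,1.9],[0,-0.0059,-0.0001,0,0,0,1.9],[0,0,0,0,0,0,0]]'
python3 -m handwheel '[[0,-0.0059,-0.0001,0,0,0,1.9],[0,-0.0059,-0.0001,0,0,0,1.9],[0,-0.0059,-0.0001,0,0,0,1.9],[0,-0.0059,-0.0001,0,0,0,1.9],[0,-0.0059,-0.0001,0,0,0,1.9],[0,-0.0059,-0.0001,0,0,0,1.9],[0,-0.0059,-0.0001,0,0,0,1.9],[0,0,0,0,0,0,0],[0,0,0,0,0,0,0],[0,0,0,0,0,0,0]]'
python3 - <<'E'
from h import *
a,_=snap('scene','s4'); b,_=snap('top','t4')
x=cv2.resize(a[150:310,245:405],(400,400),interpolation=cv2.INTER_CUBIC); y=cv2.resize(b[165:305,280:420],(400,400),interpolation=cv2.INTER_CUBIC)
cv2.imwrite('pics/c4.png',np.hstack([x,y]))
E
```

```text
time: 12.85
position: [0.4943, 0.02, 0.1742]
tool_rot: [3.14, -0.062, 0.001]
ft_force: [2.5, 1.9, -0.4]
grip_width: 0.172
grip_force: 35.0
time: 14.1
position: [0.4539, 0.0265, 0.174]
tool_rot: [-3.113, 0.423, 0.0]
ft_force: [2.7, -2.4, -1.4]
grip_width: 0.171
grip_force: 35.0
```

View pics/c4.png

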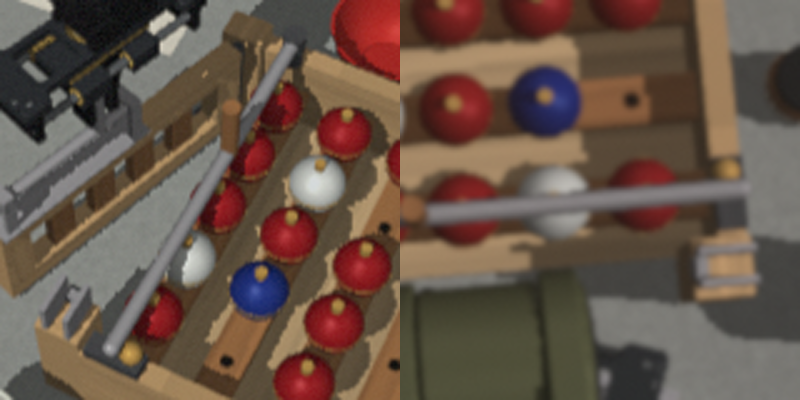

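The gate stands about 0.33 rad open and is still held, the bolt is drawn, and the bar tip at (110,348) is still in front of the ball. I'll hand it in.

```bash
python3 -c "
from bench import ctrl
print(ctrl.close_job())"
```

```text
the job is handed in; nothing more can be done
None
```

I handed the job in at about 14 s: the keeper bar is shut past its detent, the bolt was lifted over the keeper's lip and drawn about 44 mm, and the gripper holds the gate about 0.33 rad (10 cm) open. The hand-in call returned no verdict.

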